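# Set the carving unit's speed dial and start it

## Task

With a fingertip against one side of its pointer bar, push the black speed dial round clockwise, click by click, until it points at the orange dot, without letting it run on past the dot; then press the green start button down with a fingertip and let it come up again. Push gently, never take the bar between the fingers, do not press the button before the dial is set, and leave every loose thing on the bench and on the unit where it is.

Things in the scene. Friction and masses are not known exactly. Their poses are not given: they have to be found in the camera images.
- control_box: Speed control unit for the carving handpieces: a fixed enclosure, blue with a flat grey top panel, 200 mm (its x) by 270 mm (its y), top panel 85 mm above the bench. Origin: centre of its underside. Its x axis points from its front (vent slots and two sockets) to its back, z up. On the panel: the black dial (axis at x +25, y +45 mm), the green button (x -45, y -85 mm) and the loose steel pot.
- dial (a joint): Angle of the rotary speed selector, rad; grows as the dial turns clockwise seen from above. Nine detent positions, one click = 30 degrees (0.5236 rad), at 0 to 4.19 rad; stops just beyond the first and last. It starts in the first, second or third position. Between positions it snaps to the nearer one (the crest lies half-way); starting a click takes about 0.08 N m, that is some 3 N at 30 mm from the axis.
- dial_hub (a point): Point on the dial's axis at the level of the panel (85 mm above the bench); turns with the dial: its x axis points along the pointer, z up. The dial is a black disc 48 mm across, from 4 to 14 mm above the panel, carrying an upright black pointer bar 12 mm thick with flat sides, from 12 to 42 mm above the panel; the bar reaches 38 mm from the axis on the pointer's side (white line on its top and end) and 16 mm on the other side.
- dial_aim (a point): Point on the pointer's line, 52 mm from the dial's axis (14 mm beyond the bar's tip), at panel level, over the circle of dots; turns with the dial.
- orange_dot: Flat orange spot 16 mm across on the panel, marking the wanted speed. It lies on the circle of nine spots (52 mm radius, one at each detent position, the other eight white, 12 mm), at the fifth, sixth, seventh or eighth position, so two to seven clicks clockwise of where the pointer starts. Origin: its centre, at panel level; flat (1 mm), no obstacle.
- start (a joint): Travel of the green start button, m: 0 up, 0.006 fully down (5 N); springs back when released.
- start_top (a point): Centre of the top face of the round green start button (30 mm across, in a black housing, on the panel). It is pressed straight down.
- burr_pot: Loose steel burr pot with a knob on top, 28 mm across, 34 mm high, standing on the panel's rear corner about 105 mm behind the green button. Origin: centre of its underside. Not to be moved.
- mallet: Stone-carver's round mallet standing on its dark red head, 100 mm across, 222 mm high. Origin: centre of its underside. Not to be moved.
- chisel_a: Chisel with a brown wooden handle, lying, about 225 mm long, 22 mm high. Origin near its middle, on the bench; blade to +x. Not to be moved.
- chisel_b: Steel chisel with a red grip, lying, about 215 mm long, 16 mm high. Origin near its middle, on the bench. Not to be moved.
- batten: Short wooden batten lying on the bench, 110 by 35 by 20 mm. Origin: centre of its underside. Not to be moved.
- whetstone: Dark whetstone in a black holder, 150 by 55 by 30 mm. Origin: centre of its underside. Not to be moved.
- offcut: Grey granite offcut, 75 by 50 by 40 mm. Origin: centre of its underside. Not to be moved.

How it is judged:
By the outcome, as a careful person would: the job done as asked, in the order asked, and still so for the second after the job is handed in, with the robot touching nothing.
It also fails if it takes over 64 s, if anything falls off the work surface, if the arm or the gripper's body presses on something with over 40 N, if the wrist force passes 120 N, or if a joint passes its speed limit or range.

## Robot

A 6-joint arm with a two-finger parallel gripper is mounted at the origin on the work surface. World frame = base frame: x ahead of the robot, y to its left, z up, the work surface at z = 0. Lengths are in m, angles in degrees, forces in N, time in s.
With the tool pointing down it reaches from about 0.375 to 0.825 m from the base axis. Payload 5.5 kg.
Tool frame: the origin (TCP) lies midway between the tips of the shut fingers; the grasp point (between the pads) lies 19 mm behind it; z points along the fingers, y is the line along which they close (so a half turn about z gives the same grasp; the last joint's range is limited). The gripper opens to 85 mm and grips with 20 to 120 N. Pads are 22 mm wide; open, the fingers measure 114 mm over their backs; the gripper's body (76 mm by 85 mm) begins 54 mm behind the grasp point. The pads swing forward as they close: fully open they stand 13 mm farther back than shut.
Start: joints at [-74.026, 17.962, -2.699, 69.339, 0, 90], TCP at [0.165, -0.577, 0.231] pointing down, gripper open.
Joint ranges: [-152.73, 152.73], [-39.44, 99.34], [-58.76, 71.6], [-118.89, 123.64], [-81.53, 83.1], [-180, 180]. Speed limits (degrees/s): [136.94, 136.94, 172.46, 180, 180, 180].

## Interface

Orientations are given as [roll, pitch, yaw] about the fixed x, y, z axes, in that order (R = Rz(yaw) Ry(pitch) Rx(roll)).
In Python, from station import get_obs, capture, hand_in gives the robot as it stands. The module is installed in compiled form; this text tells all that it offers.
- The arm moves only by the tool move_arm, never from a script. Its argument "plan" is a list of rows, each a list of 5 numbers: the closure, from -1 (fully open) to 1 (shut), then the shift along the world's x, y, z scaled (see below), then the turn about the world's z scaled (see below). A call has exactly 10 rows; each row is the pose to reach, as a shift and turn from the pose commanded when the call began, turning the shorter way round; what a row does not reach only later rows make up. The controller multiplies each number of a shift by 1000 mm and each number of a turn by pi rad. A row lasts 1/12 s, in which the tool goes at most 41.7 mm and 7.16 degrees, less where a joint would pass 70% of its speed; a pose out of reach is approached as far as the arm can. A call with a number of a shift or a turn outside -1 to 1 is refused whole. A call with a gripper value outside its range is refused whole. The fingers move at their own pace and stop on an object; "force" is the grip in N (left out, the last holds). Time passes only in rows, so rows that repeat a pose let the fingers close, or fill a call up. It gives the time, the measured TCP pose, the force, the opening and the grip force at its end, in the units of the state.
- get_obs(): the state, without advancing time (a new reading comes with each control period).
- capture(name): name is "scene" or "top" or "wrist"; returns a dict with "color" (384x512x3 uint8, red, green, blue), "camera_matrix" (3x3 intrinsics, pixels), "extrinsics" (4x4, takes a point from camera to world coordinates); the wrist camera has in their place "mount" (4x4, takes a point from camera to tool coordinates, whose origin is the TCP and whose axes are the flange's). Camera axes: x right, y down, z forward; pixel columns grow to the right and rows downward; lengths in m; the calibration is good to about 2 mm. A picture is of the moment at which its call begins: read the wrist's pose just before it. There is no depth.
- hand_in(): hands the job in; it is judged then, once.
The state is a dict: "t": time; "joint_pos": joint angles; "qvel": joint speeds; "joint_torque": joint torques, N m; "eef_pos": TCP position; "tool_rot": TCP orientation; "contact_force": force on the tool from outside, world axes, zero at the start; "wrist_torque": the same for the moment, N m; "gripper_width": finger opening in m; "finger_force": force on a finger pad.
Only numpy, scipy, OpenCV 4.12 (cv2) and the standard library are available. Lean on these libraries where they do the work, as an engineer would, in place of code of your own. Each camera call takes 0.05 s, during which the arm holds its last target. There are 200 camera calls.

## Working session

There is one attempt and no reset: what is moved stays moved. The work goes in short steps, Python scripts to look and compute and a tool call to move; the robot and the scene stay as the last step left them, time stands still between calls to the robot, and variables do not carry over. Pictures are saved under pics/ and viewed, at most 10 in all, crops included, and the job is handed in when it is done.

Besides the shell and the picture viewer there is one more tool, called after "Request:" by a JSON object that holds its "name" and its "arguments". move_arm: Moves the arm, as the interface text tells. Its arguments: {"type":"object","properties":{"plan":{"type":"array"},"force":{"type":"number"}},"required":["plan"]}

```bash
mkdir -p pics
cat > h.py <<'E'
import numpy as np, cv2
from station import get_obs, capture, hand_in
def snap(n,f):
    c=capture(n); cv2.imwrite('pics/'+f,cv2.cvtColor(c['color'],cv2.COLOR_RGB2BGR)); return c
def ray(c,u,v,z,E=None):
    E=c['extrinsics'] if E is None else E
    d=E[:3,:3]@np.linalg.inv(c['camera_matrix'])@np.array([u,v,1.]); o=E[:3,3]
    return o+d*(z-o[2])/d[2]
E
python3 - <<'E'
from h import *
a=snap('top','top.png'); b=snap('scene','scene.png')
import pickle; pickle.dump((a,b),open('c.pkl','wb'))
hsv=cv2.cvtColor(a['color'],cv2.COLOR_RGB2HSV)
for n,lo,hi in (('green',(45,100,60),(80,255,255)),('orange',(8,170,150),(20,255,255))):
    k,l,s,ce=cv2.connectedComponentsWithStats(cv2.inRange(hsv,lo,hi))
    for i in range(1,k):
        if s[i,4]>15: print(n,s[i],ce[i],ray(a,*ce[i],.085))
print(a['extrinsics'],a['camera_matrix'],get_obs())
E
```

```text
green [263 186  11  11 102] [268.20588235 191.04901961] [ 0.50948884 -0.01456402  0.085     ]
[[-0.0072614  -0.9939107   0.109949    0.39221295]
 [-0.99996101  0.00666476 -0.00579309  0.02490195]
 [ 0.00502503 -0.10998678 -0.99392035  1.16861687]
 [ 0.          0.          0.          1.        ]] [[352.8848714    0.         257.46943737]
 [  0.         352.8848714  190.28549051]
 [  0.           0.           1.        ]] {'t': 0.1, 'joint_pos': array([-7.40243667e+01,  1.79999868e+01, -2.74683211e+00,  6.93386238e+01,
       -2.18913875e-04,  9.00006789e+01]), 'qvel': array([ 0.05894399, -0.14207567,  0.19607757, -0.07331855, -0.02288858,
        0.00173151]), 'joint_torque': array([ 5.43125989e-04, -5.40767634e+01,  3.40540481e+01,  1.12388949e-02,
        1.69446473e-06,  1.67732759e-05]), 'eef_pos': array([ 0.16499981, -0.57635228,  0.23053512]), 'tool_rot': array([-1.79914557e+02,  2.19926102e-04,  1.59749547e+01]), 'contact_force': array([ 0.28422762, -1.04000591, -0.82474587]), 'wrist_torque': array([ 0.00477266, -0.01309408, -0.03163471]), 'finger_force': 0.0, 'gripper_width': 0.08534870149721792}
```

View pics/top.png

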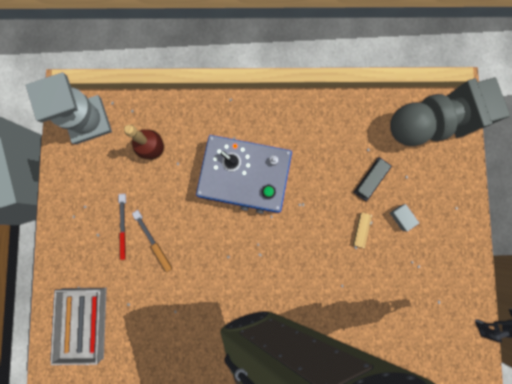

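View pics/scene.png

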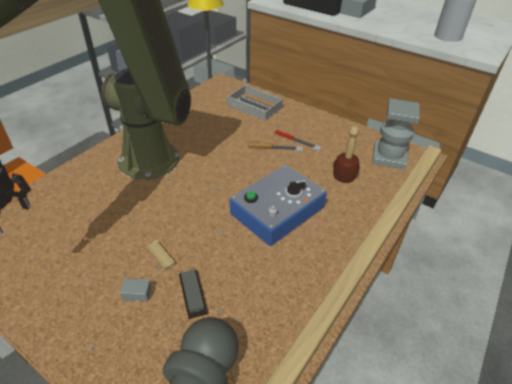

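The box sits with a yaw of about -9°. The button is at (268,191), the dial at about (232,160) and the orange dot at about (235,147). Next I move the wrist over the unit with the fingers shut.

Request:
{"name": "move_arm", "arguments": {"plan": [[1,0.02,0.03,0.03,0],[1,0.04,0.06,0.06,0],[1,0.06,0.09,0.08,0],[1,0.08,0.12,0.1,0],[1,0.1,0.155,0.12,0],[1,0.12,0.19,0.12,0],[1,0.14,0.225,0.12,0],[1,0.16,0.26,0.12,0],[1,0.18,0.295,0.12,0],[1,0.2,0.33,0.12,0]], "force": 40}}

```text
t: 0.93
eef_pos: [0.363, -0.2491, 0.3512]
tool_rot: [180.0, -0.0, 15.9]
contact_force: [1.0, -0.9, -0.5]
gripper_width: 0.0003
finger_force: 0.0
```

Request:
{"name": "move_arm", "arguments": {"plan": [[1,0.02,0.035,0,0],[1,0.04,0.07,0,0],[1,0.06,0.105,0,0],[1,0.08,0.14,0,0],[1,0.1,0.175,0,0],[1,0.12,0.21,0,0],[1,0.14,0.245,0,0],[1,0.16,0.28,0,0],[1,0.18,0.3,0,0],[1,0.18,0.3,0,0]]}}

```text
t: 1.77
eef_pos: [0.545, 0.053, 0.3497]
tool_rot: [-179.9, 0.0, 16.2]
contact_force: [-0.4, -0.7, -0.9]
gripper_width: -0.0002
finger_force: 0.0
```

```bash
cat >> h.py <<'E'
from scipy.spatial.transform import Rotation as R
def wE(o,c):
    T=np.eye(4); T[:3,:3]=R.from_euler('xyz',o['tool_rot'],degrees=True).as_matrix(); T[:3,3]=o['eef_pos']; return T@c['mount']
E
python3 - <<'E'
from h import *
import pickle
o=get_obs(); c=snap('wrist','w1.png'); pickle.dump((o,c),open('w1.pkl','wb'))
for k in ('t','eef_pos','tool_rot','joint_pos','gripper_width'): print(k,o[k])
print(c['mount'])
E
```

```text
t 1.7667
eef_pos [0.54503031 0.05299653 0.3496857 ]
tool_rot [-1.79915036e+02  2.03238858e-02  1.62494386e+01]
joint_pos [5.50559794e+00 1.11746615e+01 3.75743230e+00 8.26185772e+01
 7.96854318e-02 1.69256150e+02]
gripper_width -0.00016135401805076504
[[ 5.85441204e-04 -9.64241742e-01 -2.65023623e-01  6.64925845e-02]
 [ 9.99999745e-01  4.56191212e-04  5.49243286e-04  7.80801363e-04]
 [-4.08701854e-04 -2.65023877e-01  9.64241763e-01 -1.41877177e-01]
 [ 0.00000000e+00  0.00000000e+00  0.00000000e+00  1.00000000e+00]]
```

View pics/w1.png

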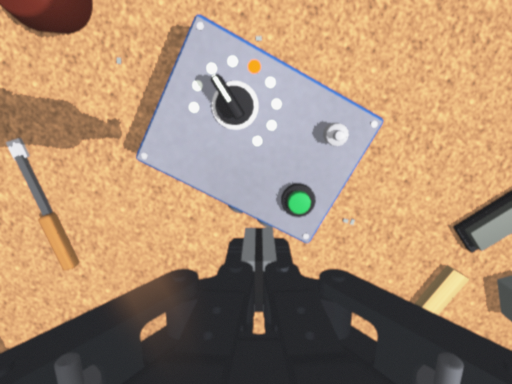

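The dots run clockwise from (194,107). The pointer is at the third dot (212,68) and orange is the fifth (254,66), so that is two clicks. The button is at (299,203).

Run:
```python
from h import *
import pickle
o,c=pickle.load(open('w1.pkl','rb')); a,b=pickle.load(open('c.pkl','rb')); E=wE(o,c)
hsv=cv2.cvtColor(c['color'],cv2.COLOR_RGB2HSV)
def blobs(h,lo,hi,amin,amax=1e9):
    k,l,s,ce=cv2.connectedComponentsWithStats(cv2.inRange(h,lo,hi)); return [(ce[i],s[i,4]) for i in range(1,k) if amin<s[i,4]<amax]
org=[x for x in blobs(hsv,(8,200,200),(22,255,255),50) if x[0][1]<100 and 180<x[0][0]<300]
wh=[x for x in blobs(hsv,(0,0,225),(180,40,255),40,160) if 180<x[0][0]<290 and 50<x[0][1]<150]
P=np.array([ray(c,*x[0],.086,E)[:2] for x in org+wh])
print(org,[(w[0].round(1),w[1]) for w in wh]); print(P.round(4))
from scipy.optimize import least_squares
r=least_squares(lambda p:np.hypot(*(P-p).T)-.052,P.mean(0),loss='soft_l1',f_scale=.001)
hub=r.x; print('hub',hub,r.fun.round(4))
print('angles',np.degrees(np.arctan2(*(P-hub).T[::-1])).round(1))
# button: two rays
def oray(c,E,p): d=E[:3,:3]@np.linalg.inv(c['camera_matrix'])@np.array([*p,1.]); return E[:3,3],d/np.linalg.norm(d)
G=[]
for cam,EE in((c,E),(a,a['extrinsics']),(b,b['extrinsics'])):
    g=max(blobs(cv2.cvtColor(cam['color'],cv2.COLOR_RGB2HSV),(45,100,60),(80,255,255),20),key=lambda x:x[1]); print('g',g); G.append(oray(cam,EE,g[0]))
M=sum(np.eye(3)-np.outer(d,d) for _,d in G); q=sum((np.eye(3)-np.outer(d,d))@p for p,d in G)
print('button',np.linalg.solve(M,q))
for z in(.09,.1,.11): print(z,ray(c,*max(blobs(hsv,(45,100,60),(80,255,255),20),key=lambda x:x[1])[0],z,E))
```

```text
[(array([253.68181818,  66.01136364]), np.int32(88))] [(array([232. ,  60.7]), np.int32(105)), (array([270. ,  81.7]), np.int32(106)), (array([195.7,  85.8]), np.int32(66)), (array([276.1, 103.5]), np.int32(102)), (array([193.5, 107. ]), np.int32(93)), (array([271.2, 124.9]), np.int32(96)), (array([256.8, 140.5]), np.int32(85))]
[[0.6516 0.0895]
 [0.65   0.1163]
 [0.6399 0.0653]
 [0.6096 0.1519]
 [0.6173 0.0504]
 [0.5842 0.1487]
 [0.5905 0.0487]
 [0.5664 0.0607]]
hub [0.60079536 0.09979895] [-0.0002 -0.0001  0.0001  0.0008  0.     -0.0004  0.0002  0.    ]
angles [ -11.5   18.5  -41.5   80.4  -71.5  108.7 -101.4 -131.3]
g (array([298.64130435, 202.1673913 ]), np.int32(460))
g (array([268.20588235, 191.04901961]), np.int32(102))
g (array([250.5, 195. ]), np.int32(58))
button [ 0.50758306 -0.01336758  0.10431652]
0.09 [ 0.50330647 -0.01635613  0.09      ]
0.1 [ 0.50594348 -0.01418894  0.1       ]
0.11 [ 0.50858049 -0.01202175  0.11      ]
```

Request:
{"name": "move_arm", "arguments": {"plan": [[1,0.01,0.015,-0.01,0.038],[1,0.02,0.03,-0.03,0.076],[1,0.03,0.045,-0.05,0.114],[1,0.04,0.06,-0.07,0.152],[1,0.05,0.075,-0.09,0.19],[1,0.053,0.089,-0.11,0.228],[1,0.053,0.089,-0.13,0.266],[1,0.053,0.089,-0.15,0.304],[1,0.053,0.089,-0.16,0.342],[1,0.053,0.089,-0.16,0.38]]}}

```text
t: 2.65
eef_pos: [0.5932, 0.1362, 0.188]
tool_rot: [-179.7, 0.1, 84.7]
contact_force: [-0.8, 0.4, 0.6]
gripper_width: -0.0002
finger_force: 0.0
```

Request:
{"name": "move_arm", "arguments": {"plan": [[1,0,0,0,0.038],[1,0,0,0,0.076],[1,0,0,0,0.114],[1,0,0,0,0.152],[1,0,0,0,0.19],[1,0,0,0,0.228],[1,0,0,0,0.266],[1,0,0,0,0.3],[1,0,0,0,0.3],[1,0,0,0,0.3]]}}

```text
t: 3.48
eef_pos: [0.5953, 0.1369, 0.1913]
tool_rot: [-180.0, -0.0, 138.1]
contact_force: [0.6, -0.4, 0.0]
gripper_width: -0.0001
finger_force: 0.0
```

Run:
```python
from h import *
import pickle
o=get_obs(); c=snap('wrist','w2.png'); pickle.dump((o,c),open('w2.pkl','wb'))
for k in ('t','eef_pos','tool_rot','joint_pos','contact_force'): print(k,o[k])
# pose wanted for bar angle th, offset from bar centre line s
hub=np.array([.6008,.0998])
for th,s in((48.5,.030),(48.5,.017),(33.5,.017),(30.5,.017),(18.5,.017),(3.5,.017),(0.5,.017)):
    t=np.radians(th); print(th,s,(hub+.03*np.array([np.cos(t),np.sin(t)])+s*np.array([-np.sin(t),np.cos(t)])).round(4))
```

```text
t 3.4833
eef_pos [0.5952883  0.13689536 0.19134901]
tool_rot [-1.79971057e+02 -5.57903123e-03  1.38138779e+02]
joint_pos [ 1.29574131e+01  2.01494987e+01 -4.91227839e+00  6.49650933e+01
 -1.21159594e-02  5.48186352e+01]
contact_force [ 0.58835197 -0.42789626  0.03415856]
48.5 0.03 [0.5982 0.1421]
48.5 0.017 [0.6079 0.1335]
33.5 0.017 [0.6164 0.1305]
30.5 0.017 [0.618  0.1297]
18.5 0.017 [0.6239 0.1254]
3.5 0.017 [0.6297 0.1186]
0.5 0.017 [0.6307 0.1171]
```

View pics/w2.png

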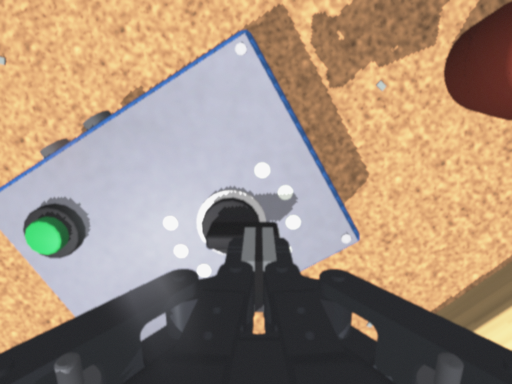

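The fingers are above the CCW side of the bar, about 6 mm off the plan. I'll correct that and lower.

Request:
{"name": "move_arm", "arguments": {"plan": [[1,0.003,0.005,-0.01,0],[1,0.003,0.005,-0.02,0],[1,0.003,0.005,-0.03,0],[1,0.003,0.005,-0.042,0],[1,0.003,0.005,-0.054,0],[1,0.003,0.005,-0.066,0],[1,0.003,0.005,-0.076,0],[1,0.003,0.005,-0.084,0],[1,0.003,0.005,-0.084,0],[1,0.003,0.005,-0.084,0]]}}

```text
t: 4.37
eef_pos: [0.5983, 0.1428, 0.1067]
tool_rot: [-179.9, -0.0, 138.4]
contact_force: [-1.2, 0.7, 0.6]
gripper_width: -0.0004
finger_force: 0.0
```

Request:
{"name": "move_arm", "arguments": {"plan": [[1,0.002,-0.002,0,0],[1,0.004,-0.004,0,0],[1,0.006,-0.006,0,0],[1,0.008,-0.0075,0,0],[1,0.0096,-0.009,0,0],[1,0.011,-0.0095,0,-0.014],[1,0.0126,-0.0097,0,-0.028],[1,0.014,-0.0102,0,-0.042],[1,0.0154,-0.0107,0,-0.056],[1,0.0154,-0.0107,0,-0.056]]}}

```text
t: 5.2
eef_pos: [0.6141, 0.1325, 0.1076]
tool_rot: [180.0, -0.0, 128.2]
contact_force: [-0.6, 0.5, 1.6]
gripper_width: -0.0005
finger_force: 0.8
```

Request:
{"name": "move_arm", "arguments": {"plan": [[1,0.0008,-0.0004,0,-0.008],[1,0.0016,-0.0008,0,-0.016],[1,0.0022,-0.001,0,-0.023],[1,0.003,-0.0014,0,-0.03],[1,0.0036,-0.0018,0,-0.037],[1,0.0043,-0.0021,0,-0.044],[1,0.0043,-0.0021,0,-0.044],[1,0.0043,-0.0021,0,-0.044],[1,0.0043,-0.0021,0,-0.044],[1,0.0043,-0.0021,0,-0.044]]}}

```text
t: 6.03
eef_pos: [0.6183, 0.1298, 0.1071]
tool_rot: [-180.0, 0.0, 120.4]
contact_force: [-0.1, 0.2, 0.3]
gripper_width: -0.0001
finger_force: 0.0
```

Run:
```python
from h import *
o=get_obs(); print(o['eef_pos'],o['contact_force'],o['wrist_torque'])
c=capture('wrist'); b=capture('scene'); a=capture('top')
s=cv2.resize(b['color'][165:220,265:345],(480,330),interpolation=3); t=cv2.resize(a['color'][130:185,200:250],(300,330),interpolation=3)
cv2.imwrite('pics/m1.png',np.hstack([s,t])[:,:,::-1]); cv2.imwrite('pics/w3.png',c['color'][:,:,::-1])
```

```text
[0.6183259  0.12982687 0.10709364] [-0.12803636  0.16669823  0.2904455 ] [ 0.01022064 -0.01863372 -0.01903317]
```

View pics/m1.png

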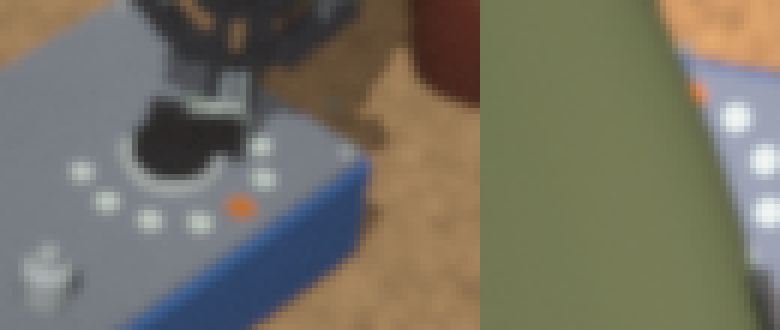

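View pics/w3.png

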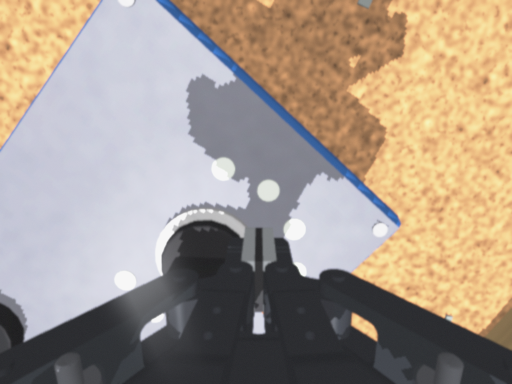

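The bar has moved off dot 3 (262,147 in the crop is now clear) and the contact force is about zero, so it has most likely snapped to position 4. I'll continue the arc towards the next crest.

Request:
{"name": "move_arm", "arguments": {"plan": [[1,0.0016,-0.001,0,-0.017],[1,0.0031,-0.002,0,-0.033],[1,0.0045,-0.0032,0,-0.05],[1,0.0059,-0.0043,0,-0.067],[1,0.0072,-0.0056,0,-0.083],[1,0.0084,-0.0068,0,-0.1],[1,0.0092,-0.0078,0,-0.111],[1,0.01,-0.0087,0,-0.122],[1,0.0107,-0.0096,0,-0.133],[1,0.0107,-0.0096,0,-0.133]]}}

```text
t: 7.02
eef_pos: [0.6288, 0.1209, 0.1072]
tool_rot: [-180.0, -0.0, 96.4]
contact_force: [-1.0, 1.2, 0.1]
gripper_width: 0.0001
finger_force: 0.6
```

Request:
{"name": "move_arm", "arguments": {"plan": [[1,0.0004,-0.0006,0,-0.007],[1,0.0008,-0.0012,0,-0.013],[1,0.0012,-0.0018,0,-0.02],[1,0.0016,-0.0024,0,-0.027],[1,0.002,-0.003,0,-0.033],[1,0.002,-0.003,0,-0.033],[1,0.002,-0.003,0,-0.033],[1,0.002,-0.003,0,-0.033],[1,0.002,-0.003,0,-0.033],[1,0.002,-0.003,0,-0.033]]}}

```text
t: 7.85
eef_pos: [0.6313, 0.1174, 0.1074]
tool_rot: [180.0, 0.0, 90.5]
contact_force: [0.6, -0.3, 0.5]
gripper_width: -0.0003
finger_force: 0.0
```

Force has dropped to zero, so it probably snapped again. I'll back away, rise and move over towards the button, then look.

Request:
{"name": "move_arm", "arguments": {"plan": [[1,0,0.005,0,0],[1,0,0.01,0,0],[1,0,0.015,0,0],[1,0,0.015,0.03,0],[1,0,0.015,0.065,0],[1,0,0.015,0.1,0],[1,-0.02,0,0.13,0],[1,-0.05,-0.03,0.14,0],[1,-0.08,-0.06,0.14,0],[1,-0.08,-0.06,0.14,0]]}}

```text
t: 8.68
eef_pos: [0.5465, 0.0546, 0.2482]
tool_rot: [-179.9, 0.1, 90.4]
contact_force: [1.4, 1.1, -0.7]
gripper_width: 0.0003
finger_force: 0.0
```

Run:
```python
from h import *
o=get_obs(); c=snap('wrist','w4.png'); E=wE(o,c)
print(o['t'],o['eef_pos'],o['tool_rot'],o['contact_force'])
hsv=cv2.cvtColor(c['color'],cv2.COLOR_RGB2HSV)
for n,lo,hi,z in(('green',(45,100,60),(80,255,255),.102),('orange',(8,200,200),(22,255,255),.086)):
    k,l,s,ce=cv2.connectedComponentsWithStats(cv2.inRange(hsv,lo,hi))
    for i in range(1,k):
        if s[i,4]>60: print(n,s[i],ce[i],ray(c,*ce[i],z,E))
```

```text
8.6833 [0.54647907 0.05461041 0.24816636] [-1.79873162e+02  1.16219556e-01  9.03758587e+01] [ 1.44888376  1.08298383 -0.67378026]
green [204 228  29  31 693] [217.68975469 242.6002886 ] [ 0.50547695 -0.01283313  0.102     ]
orange [361 134  15  12  99] [368.8989899  140.71717172] [0.65242678 0.08813984 0.086     ]
```

View pics/w4.png

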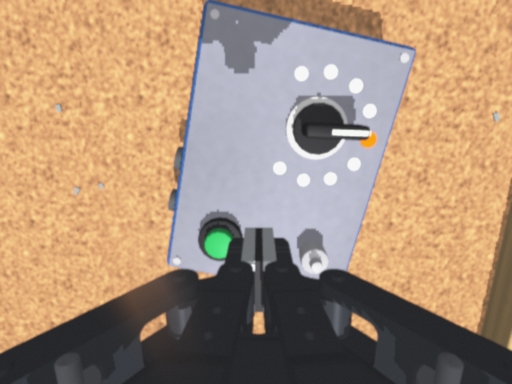

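Pointer's white line runs (332,131) to (370,132) and the orange dot is at (369,141), so I'll work out the true angle at bar height.

Run:
```python
from h import *
o=get_obs(); c=capture('wrist'); E=wE(o,c); hub=np.array([.6008,.0998])
g=cv2.cvtColor(c['color'],cv2.COLOR_RGB2GRAY)
m=np.zeros_like(g); m[124:138,328:371]=(g[124:138,328:371]>185)*255
k,l,s,ce=cv2.connectedComponentsWithStats(m)
for i in range(1,k):
    if s[i,4]<40: continue
    v,u=np.nonzero(l==i)
    p=np.array([ray(c,a,b,.127,E)[:2] for a,b in zip(u,v)])
    d=np.linalg.svd(p-p.mean(0))[2][0]; print(s[i],p.mean(0),np.degrees(np.arctan2(d[1],d[0])),np.degrees(np.arctan2(*(p.mean(0)-hub)[::-1])), np.hypot(*(p.mean(0)-hub)))
```

```text
[329 124  42  14 280] [0.62550964 0.100179  ] -174.36187546337578 0.8787510361600681 0.024712548552930383
```

Run:
```python
from h import *
o=get_obs(); c=capture('wrist'); E=wE(o,c); hub=np.array([.6008,.0998])
print(o['eef_pos'],o['tool_rot'])
rgb=c['color'].astype(int)
for thr in(215,235):
    m=np.zeros(rgb.shape[:2],np.uint8); m[126:137,329:371]=(rgb.min(2)>thr)[126:137,329:371]
    k,l,s,ce=cv2.connectedComponentsWithStats(m); i=1+s[1:,4].argmax(); v,u=np.nonzero(l==i)
    p=np.array([ray(c,a,b,.127,E)[:2] for a,b in zip(u,v)]); d=np.linalg.svd(p-p.mean(0))[2][0]
    print(s[i],p.min(0),p.max(0),np.degrees(np.arctan(d[1]/d[0])),p.mean(0)-hub)
big=cv2.resize(c['color'][85:190,260:410],(750,525),interpolation=cv2.INTER_NEAREST); cv2.imwrite('pics/z.png',big[:,:,::-1])
```

```text
[0.55025236 0.05706723 0.24795645] [ 1.79955054e+02 -1.35245857e-02  9.04157819e+01]
[329 133  36   4 116] [0.60846395 0.09896128] [0.63780262 0.10149277] -0.8622539795232426 [0.02098239 0.00023003]
[329 134  34   3  92] [0.60851949 0.09896128] [0.63613574 0.10075752] -0.505210823405181 [ 2.04382907e-02 -5.39702948e-06]
```

View pics/z.png

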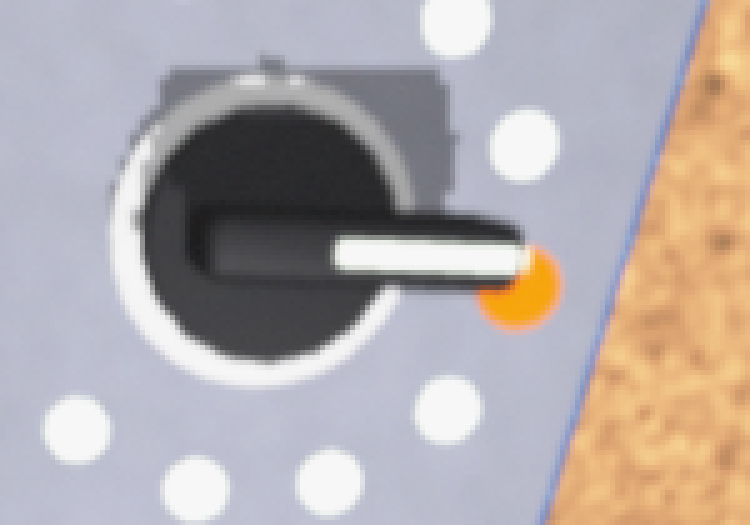

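The picture shows the pointer at about -1°, past the crest but roughly 10° short of the dot at -11.5°. Friction seems to be holding it, so I'll go back and push it gently the rest of the way.

Request:
{"name": "move_arm", "arguments": {"plan": [[1,0.03,0.03,0,0],[1,0.055,0.055,0,0],[1,0.08,0.075,0,0],[1,0.08,0.075,-0.02,0],[1,0.08,0.075,-0.05,0],[1,0.08,0.075,-0.08,0],[1,0.08,0.075,-0.11,0],[1,0.08,0.075,-0.14,0],[1,0.08,0.075,-0.14,0],[1,0.08,0.075,-0.14,0]]}}

```text
t: 9.67
eef_pos: [0.63, 0.1334, 0.1052]
tool_rot: [-179.8, 0.0, 90.6]
contact_force: [0.4, 0.5, 0.1]
gripper_width: 0.0002
finger_force: 0.0
```

Request:
{"name": "move_arm", "arguments": {"plan": [[1,0,-0.005,0,0],[1,0,-0.01,0,0],[1,0,-0.015,0,0],[1,0.0005,-0.016,0,-0.01],[1,0.001,-0.017,0,-0.02],[1,0.0015,-0.018,0,-0.03],[1,0.002,-0.019,0,-0.04],[1,0.0025,-0.02,0,-0.05],[1,0.003,-0.021,0,-0.06],[1,0.003,-0.021,0,-0.06]]}}

```text
t: 10.5
eef_pos: [0.6352, 0.1111, 0.1091]
tool_rot: [179.9, -0.1, 79.6]
contact_force: [0.0, 1.0, 0.6]
gripper_width: -0.0001
finger_force: 0.2
```

Back off the same way and look.

Request:
{"name": "move_arm", "arguments": {"plan": [[1,0.001,0.005,0,0],[1,0.002,0.01,0,0],[1,0.003,0.016,0,0],[1,0.003,0.016,0.03,0],[1,0.003,0.016,0.065,0],[1,0.003,0.016,0.1,0],[1,-0.02,0,0.13,0],[1,-0.05,-0.03,0.14,0],[1,-0.08,-0.06,0.14,0],[1,-0.08,-0.06,0.14,0]]}}

```text
t: 11.33
eef_pos: [0.5496, 0.0486, 0.2483]
tool_rot: [-179.9, 0.1, 79.6]
contact_force: [0.5, 0.3, 0.6]
gripper_width: -0.0003
finger_force: 0.0
```

Run:
```python
from h import *
for _ in range(8): capture('scene')
o=get_obs(); c=capture('wrist'); E=wE(o,c); print(o['t'],o['eef_pos'],o['tool_rot'])
rgb=c['color'].astype(int); K=c['camera_matrix']
def proj(p): q=np.linalg.inv(E)@np.r_[p,1]; w=K@q[:3]; return w[:2]/w[2]
hub=np.array([.6008,.0998])
h=proj([*hub,.127]); print(h)
yy,xx=np.mgrid[:384,:512]
m=((rgb.min(2)>215)&(np.hypot(xx-h[0],yy-h[1])<70)).astype(np.uint8)
k,l,s,ce=cv2.connectedComponentsWithStats(m)
for i in range(1,k):
    if s[i,4]<50: continue
    v,u=np.nonzero(l==i); p=np.array([ray(c,a,b,.127,E)[:2] for a,b in zip(u,v)]); d,e=np.linalg.svd(p-p.mean(0))[1:]
    print(s[i],(d[0]/d[1]).round(2),np.degrees(np.arctan(e[0][1]/e[0][0])).round(1),(p.mean(0)-hub).round(4))
u,v=h.astype(int); cv2.imwrite('pics/z2.png',cv2.resize(c['color'][max(v-60,0):v+60,u-70:u+80],None,fx=5,fy=4.5)[:,:,::-1])
```

```text
11.7333 [0.5548053  0.0523551  0.24681616] [-1.79972728e+02  2.63081965e-04  7.97579277e+01]
[303.56051632 119.49175902]
[294  51  15  16 184] 1.01 79.6 [0.0043 0.0464]
[265  59  14  15 179] 1.02 41.7 [-0.0189  0.0449]
[322  60  15  16 180] 1.03 86.7 [0.0251 0.0359]
[341  83  14  15 169] 1.02 -86.5 [0.0378 0.0166]
[268 103  59  47 458] 2.2 -32.3 [-0.0128 -0.0106]
[311 118  37   6 199] 6.82 -11.5 [ 0.0213 -0.0045]
[336 140  14  14 154] 1.03 -69.6 [ 0.0291 -0.0275]
[262 158  14  13 146] 1.03 2.9 [-0.0342 -0.0313]
[315 159  14  14 147] 1.04 37.9 [ 0.0097 -0.0402]
[288 165  14  14 148] 1.06 61.3 [-0.0134 -0.0416]
```

View pics/z2.png

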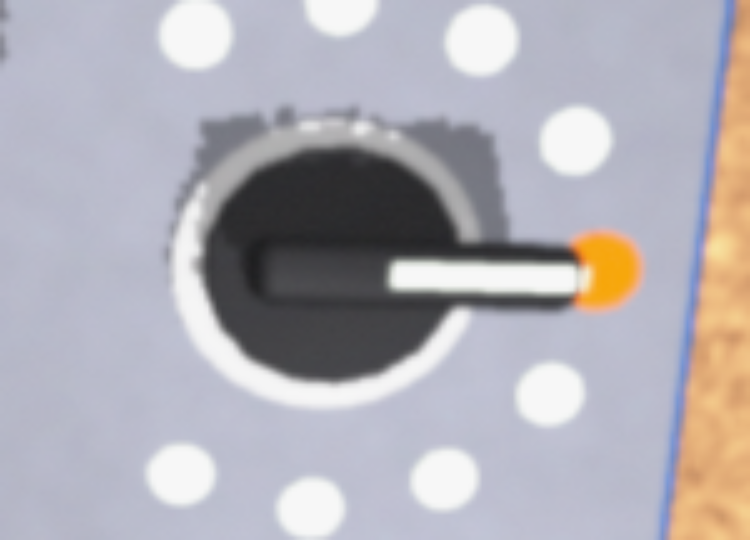

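The pointer now sits exactly on the orange dot, at -11.5°. Now the button.

Request:
{"name": "move_arm", "arguments": {"plan": [[1,-0.02,-0.03,0,0],[1,-0.04,-0.055,0,0],[1,-0.049,-0.066,0,0],[1,-0.049,-0.066,-0.03,0],[1,-0.049,-0.066,-0.06,0],[1,-0.049,-0.066,-0.09,0],[1,-0.049,-0.066,-0.11,0],[1,-0.049,-0.066,-0.13,0],[1,-0.049,-0.066,-0.13,0],[1,-0.049,-0.066,-0.13,0]]}}

```text
t: 12.62
eef_pos: [0.5045, -0.0142, 0.1166]
tool_rot: [-179.9, 0.0, 79.7]
contact_force: [-0.1, -0.8, 0.2]
gripper_width: 0.0002
finger_force: 0.0
```

Request:
{"name": "move_arm", "arguments": {"plan": [[1,0.0015,0,-0.002,0],[1,0.0015,0,-0.004,0],[1,0.0015,0,-0.006,0],[1,0.0015,0,-0.008,0],[1,0.0015,0,-0.01,0],[1,0.0015,0,-0.012,0],[1,0.0015,0,-0.014,0],[1,0.0015,0,-0.016,0],[1,0.0015,0,-0.016,0],[1,0.0015,0,-0.016,0]]}}

```text
t: 13.45
eef_pos: [0.507, -0.0145, 0.1016]
tool_rot: [180.0, -0.0, 79.7]
contact_force: [0.2, 1.4, 4.2]
gripper_width: -0.0
finger_force: 2.2
```

Request:
{"name": "move_arm", "arguments": {"plan": [[1,0,0,-0.0005,0],[1,0,0,-0.001,0],[1,0,0,-0.0015,0],[1,0,0,-0.002,0],[1,0,0,-0.0025,0],[1,0,0,-0.003,0],[1,0,0,-0.003,0],[1,0,0,-0.003,0],[1,0,0,-0.003,0],[1,0,0,-0.003,0]]}}

```text
t: 14.28
eef_pos: [0.5071, -0.0145, 0.1007]
tool_rot: [179.9, -0.0, 79.7]
contact_force: [-6.8, 1.1, 24.8]
gripper_width: 0.0001
finger_force: 12.3
```

Request:
{"name": "move_arm", "arguments": {"plan": [[1,0,0,0.001,0],[1,0,0,0.002,0],[1,0,0,0.003,0],[1,0,0,0.004,0],[1,0,0,0.005,0],[1,0,0,0.0055,0],[1,0,0,0.0055,0],[1,0,0,0.0055,0],[1,0,0,0.0055,0],[1,0,0,0.0055,0]]}}

```text
t: 15.12
eef_pos: [0.5069, -0.0145, 0.1038]
tool_rot: [180.0, -0.0, 79.7]
contact_force: [2.5, -0.0, 3.1]
gripper_width: -0.0001
finger_force: 1.6
```

Run:
```python
from h import *
f=[]
for _ in range(8):
    capture('scene'); o=get_obs(); f.append([*o['eef_pos'],*o['contact_force']])
print(np.mean(f,0).round(4))
```

```text
[ 0.5069 -0.0145  0.1039  2.5362  0.1223  2.9179]
```

There is still about 3 N at 3 mm above the hard stop, so this is the button's spring and it was fully pressed. I'll lift clear.

Request:
{"name": "move_arm", "arguments": {"plan": [[1,0,0,0.003,0],[1,0,0,0.006,0],[1,0,0,0.01,0],[1,0,0,0.02,0],[1,0,0,0.04,0],[1,0,0,0.07,0],[1,0,0,0.1,0],[1,-0.01,0,0.13,0],[1,-0.01,0,0.14,0],[1,-0.01,0,0.14,0]]}}

```text
t: 16.35
eef_pos: [0.498, -0.0145, 0.2472]
tool_rot: [179.7, -0.0, 79.7]
contact_force: [0.1, 0.5, -0.9]
gripper_width: -0.0002
finger_force: 0.0
```

Run:
```python
from h import *
for _ in range(8): capture('scene')
o=get_obs(); c=snap('wrist','f.png'); print(o['t'],o['eef_pos'],o['contact_force'])
```

```text
16.75 [ 0.49596323 -0.01444259  0.24253143] [-0.4789074   0.05415228  0.38031093]
```

View pics/f.png

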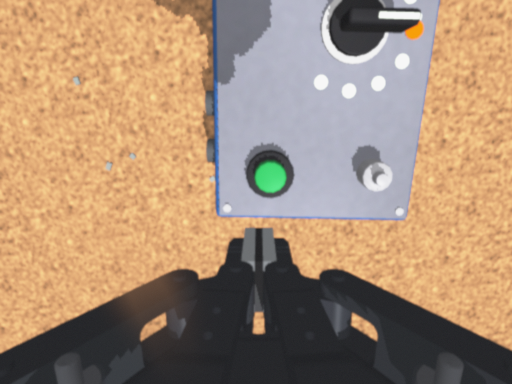

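The pointer (tip at 420,17) is over the orange dot (414,30) once parallax is allowed for. The button (270,177) is up, the pot (377,177) is in place and the arm is clear.

```bash
python3 -c "
from station import hand_in; print(hand_in())"
```

```text
the job is handed in; nothing more can be done
None
```

I handed the job in: the dial is on the orange dot, the start button was then pressed fully down and let up again, and nothing else was touched as far as I could see; I did not see the verdict.

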